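# Clamp a jar in the one-handed preparation board

## Robot

A 6-joint arm with a two-finger parallel gripper is mounted at the origin on a cart in front of the work surface, level with it; the furniture and walls round the work are solid. World frame = base frame: x ahead of the robot, y to its left, z up, the work surface at z = 0. Lengths are in m, angles in rad, forces in N, time in s.
With the tool pointing down it reaches from about 0.325 to 0.925 m from the base axis. Payload 3.1 kg.
Tool frame: the origin (TCP) lies between the finger pads; the fingertips stand 8 mm ahead of it and the grasp point (between the pads) lies 11 mm behind it; z points along the fingers, y is the line along which they close (so a half turn about z gives the same grasp; the last joint's range is limited). The gripper opens to 85 mm and grips with 20 to 120 N. Pads are 22 mm wide; open, the fingers measure 114 mm over their backs; the gripper's body (76 mm by 85 mm) begins 54 mm behind the grasp point. The pads swing forward as they close: fully open they stand 13 mm farther back than shut.
Start: joints at [-1.222, 0.217, 1.613, -0, 1.311, -0.112], TCP at [0.278, -0.56, 0.239] pointing down, gripper open.
Joint ranges: [-2.75, 2.75], [-0.78, 2.1], [0.31, 2.55], [-1.13, 4.27], [0.13, 2.63], [-2.58, 2.58]. Speed limits (rad/s): [2.79, 2.79, 3.14, 3.14, 3.14, 3.14].

## Interface

Orientations are given as a unit quaternion [w, x, y, z].
In Python, from rig import robot, vision, workorder gives the robot as it stands.
- The arm moves only by the tool move_arm, never from a script. Its argument "increments" is a list that holds one entry, the list of rows, each a list of 6 numbers: the shift along the tool's x, y, z in cm, then the turn, a rotation vector about the tool's x, y, z in degrees. In form: [[[dx, dy, dz, rx, ry, rz], ...]]. A call has 1 to 20 rows; each row shifts and turns the commanded pose from where the row before left it, along the tool's axes as they then stand; what a row does not reach is not made up. A row lasts 1/12 s, in which the tool goes at most 41.7 mm and 7.16 degrees, less where a joint would pass 70% of its speed; a pose out of reach is approached as far as the arm can. A call with a gripper value outside its range is refused whole. "jaw" is the opening, from -1 (shut) to 1 (fully open), set as the call begins (left out, the last holds). The fingers move at their own pace and stop on an object; "force" is the grip in N (left out, the last holds). Time passes only in rows, so rows that do not move let the fingers close. It gives the time, the measured TCP pose, the force, the opening and the grip force at its end, in the units of the state.
- robot.state(): the state, without advancing time (a new reading comes with each control period).
- vision.read_camera(name): name is "scene" or "top" or "wrist"; returns the picture (420x560x3 uint8, blue, green, red); there is no depth.
- vision.camera_model(name): a dict with "intrinsics" (3x3 intrinsics, pixels), "view" (4x4, takes a point from world to camera coordinates); the wrist camera has in their place "hand_eye" (4x4, takes a point from camera to tool coordinates, whose origin is the TCP and whose axes are the flange's). Camera axes: x right, y down, z forward; pixel columns grow to the right and rows downward; lengths in m; the calibration is good to about 2 mm. A picture is of the moment at which its call begins: read the wrist's pose just before it. camera_model takes no time and is no camera call.
- workorder.sign_off(): hands the job in; it is judged then, once.
The state is a dict: "t": time; "joint_pos": joint angles; "joint_velocities": joint speeds; "effort": joint torques, N m; "tcp_pos": TCP position; "orientation": TCP orientation; "force": force on the tool from outside, world axes, zero at the start; "torque": the same for the moment, N m; "width": finger opening in m; "grip_force": force on a finger pad.
Only numpy, scipy, OpenCV 4.12 (cv2) and the standard library are available. Lean on these libraries where they do the work, as an engineer would, in place of code of your own. Each camera call takes 0.05 s, during which the arm holds its last target. There are 200 camera calls.

## Task

Get the green-lidded jar that stands at the left front of the counter ready for opening with one hand: stand it upright on the wooden preparation board in the V of the fixed jaw, slide the jaw on the rail up snug against it, and throw the red cam lever over to its stop, so that the jar is left clamped firmly between the two jaws. Do not topple the jar, and leave the other things on the counter where they are.

Things in the scene. Friction and masses are not known exactly. Their poses are not given: they have to be found in the camera images.
- jar: glass jar with a flat green screw lid (63 mm across, top 10 mm of the jar); body about 64 x 68 mm across and 84 mm high in all, 0.2 to 0.33 kg, closed. Origin: centre of its underside; z up the jar. It stands at the left front of the counter, left of the board (like jars at the back stay there).
- clamp_board: wooden preparation board, 130 mm (x) by 340 mm (y), its top 22 mm above its origin, which is the centre of its underside on the counter; it cannot shift. Its y axis runs along the rail toward the fixed V jaw, its x axis across the rail. It may be turned up to 0.25 rad.
- v_jaw: fixed wooden jaw at the +y end of the board, a block 84 mm (x) by 50 mm (y), its top 34 mm above the board, with a rubber-lined 90 degree V notch that opens toward -y. Origin: the board's origin, not the block.
- seat (a point): point on the board's top where the jar's centre stands when it is pressed home in the V (99.5 mm from the board's origin along the board's +y; up to 3 mm farther or nearer with the jar's turn, as its body is not quite round). Axes as the board's.
- sliding_jaw (a joint): travel of the grey sliding jaw along the rail: 0 m fully open, grows toward the V, 0.13 m at most. It starts between 0 and 0.035; against the seated jar it reads about 0.097. Free, it takes about 4 N to slide and stays where it is left; with the cam lever over, the rail brake holds it.
- jaw_top (a point): centre of the top edge of the sliding jaw's upright plate, which is 44 mm wide (across the rail), 14 mm thick (along the rail) and rises 51 mm above the board; it can be pinched across its width from above or pushed from behind. The plate's front carries the rubber pad.
- jaw_pad: black ribbed rubber pad on the front of the sliding jaw, 36 mm wide, 10 mm thick, 34 mm high; origin at its centre, 22 mm above the board. It gives up to 6 mm at about 1.5 N/mm.
- pad_face (a point): centre of the pad's front face, the face that meets the jar
- cam_lever (a joint): angle of the cam lever: 0 rad leans back, away from the V, 1.05 from upright; grows as it swings up and over toward the V; upright at 1.05, stop at 1.25. Starts at 0 to 0.2; stays where left. Loose (about 1.5 N at the bar) up to about 0.3, then the cam bites on the rail (up to 6 N at the bar), draws the jaw up to 10 mm toward the V and locks it; over centre past 0.95.
- lever_axis (a point): point on the lever's hinge axis, 35 mm behind the middle of the jaw plate and 13.2 mm above the board's top; the axis runs across the rail (the board's x). It travels with the sliding jaw.
- lever_grip (a point): centre of the red cross-bar at the end of the lever (a round bar 20 mm thick and 32 mm long, across the rail), 84 mm from the hinge axis; the steel rod between is 9 mm thick. Push the bar from behind round the hinge, or pinch it by its ends from above.
- tin_tall: teal food tin, 57 mm across, 72 mm high, near the jar; to be left alone. Origin: centre of its underside.
- matchbox: red matchbox, 54 x 64 x 14 mm, behind the board; to be left alone. Origin: centre of its underside.
- tin_flat: flat blue and gold fish tin, 63 x 105 x 26 mm, on the right beside the grinder; to be left alone. Origin: centre of its underside.
- biscuit_cutter: round tin biscuit cutter with a wire handle, 64 mm across, 55 mm high, behind the board; to be left alone. Origin: centre of its underside.
- spice_jar: spice jar with a red cap, 46 mm across, 96 mm high, behind the board; to be left alone. Origin: centre of its underside.
There are look-alikes about, which are no part of the job. Leave any pink look-alike of the jar alone.

How it is judged:
At the end, for the whole second after the job is handed in: The jar stands upright (within 0.08 rad) on the board, within 12 mm of the seat in the V, at rest; the cam lever is over (past 1.05 rad, upright; its stop is at 1.25); and the jar is gripped, pad and V jaw each pressing on it with more than 5 N (value of joint cam_lever above 1.05 rad and contact force between each of jaw_pad, v_jaw and jar above 5 N and horizontal distance between jar and seat below 0.012 m and z of jar in the frame of clamp_board between 0.018 and 0.027 m and angle between jar's own z axis and vertical below 0.08 rad and linear speed of jar below 0.02 m/s); the robot touches nothing.
It fails at once if the jar is toppled (tilted beyond 0.6 rad) (angle between jar's own z axis and vertical above 0.6 rad).
It fails at once if the tall tin, matchbox, flat tin, biscuit cutter or spice jar is moved more than 25 mm (distance of any of tin_tall, matchbox, tin_flat, biscuit_cutter, spice_jar from where it was at the start of the episode above 0.025 m).
It also fails if it takes over 58 s, if anything falls off the work surface, if the arm or the gripper's body presses on something with over 40 N, if the wrist force passes 120 N, or if a joint passes its speed limit or range.

## Working session

There is one attempt and no reset: what is moved stays moved. The work goes in short steps, Python scripts to look and compute and a tool call to move; the robot and the scene stay as the last step left them, time stands still between calls to the robot, and variables do not carry over. Pictures are saved under pics/ and viewed, at most 10 in all, crops included, and the job is handed in when it is done.

Besides the shell and the picture viewer there is one more tool, called as a command line: name --argument value ..., lists and objects as JSON in quotes. move_arm: Moves the arm, as the interface text tells. Its arguments: {"type":"object","properties":{"increments":{"type":"array"},"jaw":{"type":"number"},"force":{"type":"number"}},"required":["increments"]}

```bash
ls; mkdir -p pics
python3 - <<'E'
from rig import robot, vision, workorder
import cv2, numpy as np
s=robot.state(); print(s)
np.set_printoptions(precision=4,suppress=True)
for n in("scene","top"):
    im=vision.read_camera(n); cv2.imwrite(f"pics/{n}0.png",im)
    m=vision.camera_model(n); print(n,m)
print(vision.camera_model("wrist"))
E
```

```text
pics
{'t': 0.0, 'joint_pos': array([-1.22219341e+00,  2.17727599e-01,  1.61495500e+00,  2.38106800e-05,
        1.31127806e+00, -1.12207404e-01]), 'joint_velocities': array([ 0.0007134 ,  0.00167222,  0.00138338,  0.00087927, -0.00080076,
       -0.00081496]), 'effort': array([-7.13092650e-04, -3.96845984e+01, -3.03853548e+01, -1.41408204e-04,
        9.69402114e-03,  4.30462407e-06]), 'tcp_pos': array([ 0.27766847, -0.55904117,  0.23797382]), 'orientation': array([-1.17709660e-03,  9.73573966e-01,  2.28368846e-01, -1.28197860e-04]), 'force': array([ 0.23559407,  0.84246706, -0.13984332]), 'torque': array([-0.01446901, -0.00275543,  0.00271408]), 'grip_force': 0.0, 'width': 0.08527996460341859}
scene {'intrinsics': array([[476.8182,   0.    , 288.2064],
       [  0.    , 476.8182, 203.6238],
       [  0.    ,   0.    ,   1.    ]]), 'view': array([[-0.7036, -0.7105, -0.0058,  0.401 ],
       [-0.3482,  0.3519, -0.8689,  0.2553],
       [ 0.6194, -0.6093, -0.495 ,  1.0711],
       [ 0.    ,  0.    ,  0.    ,  1.    ]])}
top {'intrinsics': array([[543.5824,   0.    , 280.3489],
       [  0.    , 543.5824, 211.265 ],
       [  0.    ,   0.    ,   1.    ]]), 'view': array([[ 0.0493, -0.9988, -0.0021, -0.0282],
       [-0.9722, -0.0475, -0.2295,  0.5744],
       [ 0.2291,  0.0133, -0.9733,  1.3899],
       [ 0.    ,  0.    ,  0.    ,  1.    ]])}
{'intrinsics': array([[355.2074,   0.    , 286.8912],
       [  0.    , 355.2074, 204.7392],
       [  0.    ,   0.    ,   1.    ]]), 'hand_eye': array([[ 0.0004, -0.9476, -0.3194,  0.0826],
       [ 1.    ,  0.0005, -0.0002,  0.0004],
       [ 0.0004, -0.3194,  0.9476, -0.134 ],
       [ 0.    ,  0.    ,  0.    ,  1.    ]])}
```

View pics/scene0.png

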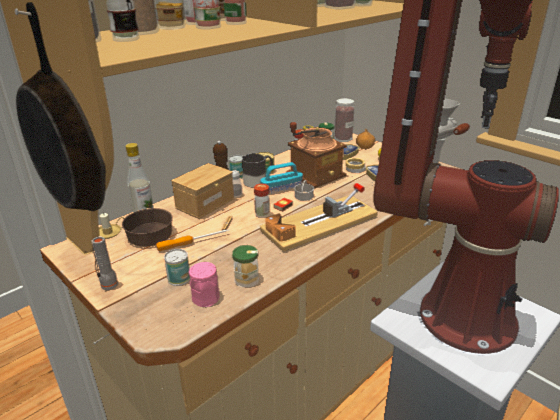

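View pics/top0.png

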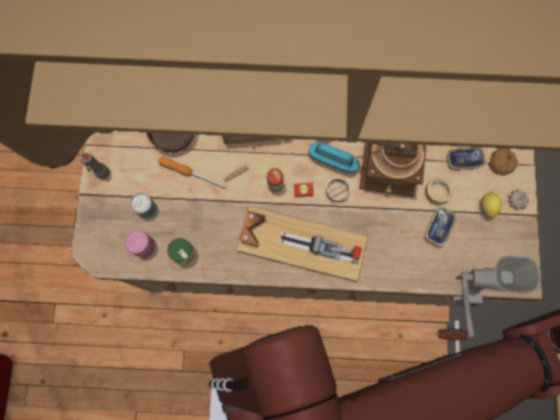

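The green-lidded jar candidates:
- Top (180,250), scene (245,265): green lid, left front of the counter. This fits the description.
- Top (138,243), scene (204,285): the pink look-alike.
- Scene (235,163): jars at the back.

The V jaw is at top (252,230), the sliding jaw at (320,247) and the red bar at (357,254). I'll confirm the jar and measure in enlarged crops.

```bash
cat > h.py <<'E'
from rig import robot, vision, workorder
import cv2, numpy as np
from scipy.spatial.transform import Rotation as R
np.set_printoptions(precision=4,suppress=True)
def ray(n,uv,T=None):
    m=vision.camera_model(n); d=np.linalg.inv(m["intrinsics"])@[uv[0],uv[1],1]
    M=np.linalg.inv(m["view"]) if n!="wrist" else T@m["hand_eye"]
    return M[:3,3],M[:3,:3]@d
def plane(n,uv,z,T=None):
    o,d=ray(n,uv,T); return o+d*(z-o[2])/d[2]
def tri(r1,r2):
    A=np.c_[r1[1],-r2[1]]; t=np.linalg.lstsq(A,r2[0]-r1[0],rcond=None)[0]
    p,q=r1[0]+t[0]*r1[1],r2[0]+t[1]*r2[1]; return (p+q)/2,np.linalg.norm(p-q)
def blobs(im,lo,hi,box,amin=30):
    h=cv2.cvtColor(im,cv2.COLOR_BGR2HSV); m=cv2.inRange(h,np.array(lo),np.array(hi))
    k=np.zeros_like(m); x0,y0,x1,y1=box; k[y0:y1,x0:x1]=m[y0:y1,x0:x1]
    out=[]
    for c in cv2.findContours(k,cv2.RETR_EXTERNAL,cv2.CHAIN_APPROX_NONE)[0]:
        if cv2.contourArea(c)>=amin:
            out.append((cv2.contourArea(c),cv2.minAreaRect(cv2.convexHull(c)),c))
    return sorted(out,key=lambda a:-a[0])
def tool():
    s=robot.state(); q=s["orientation"]; T=np.eye(4); T[:3,:3]=R.from_quat(q[[1,2,3,0]]).as_matrix(); T[:3,3]=s["tcp_pos"]; return T
E
python3 - <<'E'
from h import *
t=cv2.imread("pics/top0.png"); s=cv2.imread("pics/scene0.png")
for n,im,bx in(("top",t,(150,225,210,275)),("scene",s,(225,235,270,295))):
    for b in blobs(im,(40,80,20),(85,255,255),bx,20): print("lid",n,b[0],b[1],cv2.boundingRect(b[2]),plane(n,b[1][0],.084))
for n,im,bx in(("top",t,(340,235,375,270)),("scene",s,(345,175,375,200))):
    for b in blobs(im,(0,170,110),(9,255,255),bx,10): print("red",n,b[0],b[1])
# board outline
h=cv2.cvtColor(t,cv2.COLOR_BGR2HSV); print("board hsv",h[268,300],h[232,350],"counter",h[282,300],h[215,370])
a=cv2.resize(t[195:290,110:390],None,fx=2.8,fy=2.8,interpolation=cv2.INTER_CUBIC)
b=cv2.resize(s[170:310,150:400],None,fx=2.3,fy=2.3,interpolation=cv2.INTER_CUBIC)
w=np.zeros((a.shape[0]+b.shape[0],max(a.shape[1],b.shape[1]),3),np.uint8); w[:a.shape[0],:a.shape[1]]=a; w[a.shape[0]:,:b.shape[1]]=b
cv2.imwrite("pics/crop1.png",w); print(w.shape,a.shape)
E
```

```text
lid top 240.5 ((179.06471252441406, 249.1588134765625), (20.282997131347656, 21.36764907836914), 49.398704528808594) (169, 239, 22, 22) [0.4568 0.2583 0.084 ]
lid scene 240.0 ((244.5, 253.5), (23.0, 17.0), 0.0) (233, 245, 24, 18) [0.449  0.2667 0.084 ]
red top 40.0 ((356.6000061035156, 251.70001220703125), (5.375871658325195, 9.803058624267578), 18.43494987487793)
red scene 39.0 ((358.576904296875, 186.8845977783203), (9.707253456115723, 5.269651889801025), 33.6900634765625)
board hsv [ 15  81 139] [ 17 104 184] counter [ 14  78 177] [ 14  80 169]
(588, 784, 3) (266, 784, 3)
```

View pics/crop1.png

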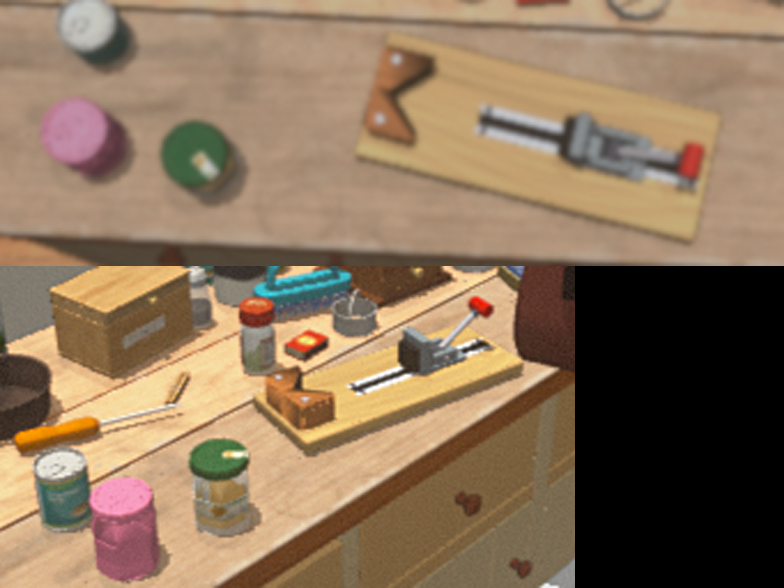

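The crop confirms the jar: glass, green lid, at crop (197,155) in the top view and (220,485) in the scene view. The pink jar stands to its left and the teal tin behind it. Next I'll work out the board pose and the clearances along the path.

Run:
```python
from h import *
c=lambda u,v:(110+u/2.8,195+v/2.8); sc=lambda u,v:(150+u/2.3,170+(v-266)/2.3)
print("lid",plane("top",c(197,155),.084),plane("scene",(245,252),.084))
P={k:plane("top",c(*v),.022) for k,v in dict(TL=(390,33),TR=(719,116),BR=(692,236),BL=(357,154)).items()}
for k in P: print(k,P[k])
y=(P["TL"]-P["TR"]+P["BL"]-P["BR"]); print("yaw of +y",np.arctan2(-y[0],y[1]),"len",np.linalg.norm(P["TL"]-P["TR"]),np.linalg.norm(P["TL"]-P["BL"]),"cen",sum(P.values())/4)
print("red bar",tri(ray("top",c(691,160)),ray("scene",sc(481,307))))
print("pad top",plane("top",c(573,137),.073))
print("tin",plane("top",c(90,25),.072),"pink",plane("top",c(75,132),.084))
for q in((465,280),(535,275),(515,290),(465,335),(440,333),(470,270)): print("mincer",q,plane("top",q,.2))
def proj(n,p):
    m=vision.camera_model(n); a=m["intrinsics"]@(m["view"]@np.r_[p,1])[:3]; return a[:2]/a[2]
print("tcp in top",proj("top",[.278,-.56,.238]),"scene",proj("scene",[.278,-.56,.238]), "scene (.4,-.5,.25)",proj("scene",[.4,-.5,.25]))
print(tool())
```

```text
lid [0.4538 0.2547 0.084 ] [0.4529 0.2618 0.084 ]
TL [0.5941 0.0872 0.022 ]
TR [ 0.5265 -0.2389  0.022 ]
BR [ 0.4083 -0.2146  0.022 ]
BL [0.4718 0.1116 0.022 ]
yaw of +y -0.19838067352446245 len 0.3329966020596869 0.1247265236291417 cen [ 0.5002 -0.0637  0.022 ]
red bar (array([ 0.4719, -0.2057,  0.0769]), np.float64(0.0022297545632837894))
pad top [ 0.4898 -0.0946  0.073 ]
tin [0.5759 0.3708 0.072 ] pink [0.4699 0.3704 0.084 ]
mincer (465, 280) [ 0.3988 -0.4446  0.2   ]
mincer (535, 275) [ 0.4187 -0.6098  0.2   ]
mincer (515, 290) [ 0.381 -0.561  0.2  ]
mincer (465, 335) [ 0.2721 -0.441   0.2   ]
mincer (440, 333) [ 0.2737 -0.3836  0.2   ]
mincer (470, 270) [ 0.423  -0.4571  0.2   ]
tcp in top [523.9597 334.8417] scene [483.8707 123.8488] scene (.4,-.5,.25) [438.6881 115.5007]
[[ 0.8957  0.4447 -0.0008  0.2777]
 [ 0.4447 -0.8957  0.0021 -0.5591]
 [ 0.0003 -0.0022 -1.      0.2381]
 [ 0.      0.      0.      1.    ]]
```

move_arm --increments '[[[0,0,-4,0,0,0],[0,0,-4,0,0,0],[0,0,-4,0,0,0],[0,0,-3,0,0,0],[2.86,-2.74,0,0,0,0],[2.86,-2.74,0,0,0,0],[2.86,-2.74,0,0,0,0],[2.86,-2.74,0,0,0,0],[2.86,-2.74,0,0,0,0],[2.86,-2.74,0,0,0,0],[2.86,-2.74,0,0,0,0],[2.86,-2.74,0,0,0,0],[2.86,-2.74,0,0,0,0],[2.86,-2.74,0,0,0,0],[2.86,-2.74,0,0,0,0],[2.86,-2.74,0,0,0,0],[2.86,-2.74,0,0,0,0],[2.86,-2.74,0,0,0,0],[2.86,-2.74,0,0,0,0]]]' --jaw 1

```text
t: 1.68
tcp_pos: [0.4794, 0.0011, 0.3889]
orientation: [0.0, 0.974, 0.228, -0.0]
force: [0.5, -0.7, 0.3]
width: 0.0852
grip_force: 0.0
```

move_arm --increments '[[[0,0,0,0,0,-6.5],[0,0,0,0,0,-6.5],[0,0,0,0,0,-6.5],[0,0,0,0,0,-6.5],[0,0,0,0,0,-6.5],[0,0,0,0,0,-6.5],[0,0,0,0,0,-6.5],[0,0,0,0,0,-6.5],[0,0,0,0,0,0],[0,0,0,0,0,0]]]'

```text
t: 2.52
tcp_pos: [0.4792, -0.0009, 0.3888]
orientation: [-0.0, 0.776, 0.631, -0.0]
force: [-0.1, 0.3, 0.3]
width: 0.0853
grip_force: 0.0
```

Run:
```python
from h import *
T=tool(); im=vision.read_camera("wrist"); cv2.imwrite("pics/w1.png",im); np.save("T1.npy",T); print(T,robot.state()["t"])
```

```text
[[ 0.2039  0.979  -0.0009  0.4792]
 [ 0.979  -0.2039  0.0001 -0.0009]
 [-0.     -0.0009 -1.      0.3888]
 [ 0.      0.      0.      1.    ]] 2.5667
```

View pics/w1.png

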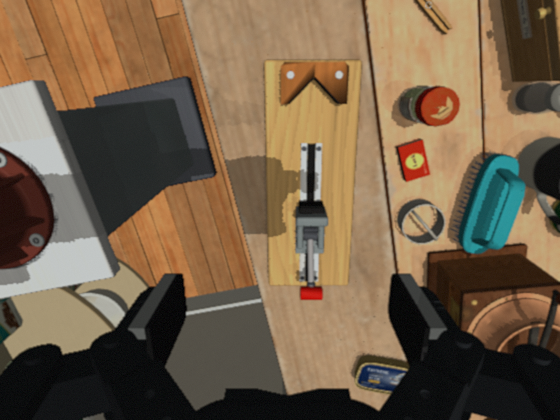

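The wrist view shows the whole board, with corners (265,60), (361,60), (348,286) and (271,286). The V apex is near (315,82), the sliding plate at (311,213) and the red bar at (311,295).

Run:
```python
from h import *
T=np.load("T1.npy"); im=cv2.imread("pics/w1.png")
h=cv2.cvtColor(im,cv2.COLOR_BGR2HSV)
w=lambda u,v,z=.022: plane("wrist",(u,v),z,T)
# board edge: subpixel by horizontal gradient along rows / vertical along columns
g=cv2.GaussianBlur(im,(3,3),0).astype(float)
def edge(line): d=np.linalg.norm(np.diff(line,axis=0),axis=1); k=d.argmax(); return k+.5
L=[(255+edge(g[r,255:282]),r) for r in range(110,280,6)]; Rr=[(338+edge(g[r,338:372]),r) for r in range(110,280,6)]
B=[(c,278+edge(g[278:294,c])) for c in list(range(278,296,3))+list(range(326,344,3))]; Tp=[(c,50+edge(g[50:66,c])) for c in range(272,355,5)]
def fit(pts):
    p=np.array([w(*q)[:2] for q in pts])
    vx,vy,x,y=cv2.fitLine(p.astype(np.float32),cv2.DIST_HUBER,0,.001,.001).ravel(); return np.array([x,y]),np.array([vx,vy])
F=[fit(p) for p in(L,Rr,B,Tp)]
for f in F: print(f, "dir deg from +y", np.degrees(np.arctan2(f[1][0],f[1][1])))
def X(a,b): t=np.linalg.solve(np.c_[a[1],-b[1]],b[0]-a[0]); return a[0]+t[0]*a[1]
C=[X(F[0],F[3]),X(F[1],F[3]),X(F[1],F[2]),X(F[0],F[2])]; print(np.array(C)); c=np.mean(C,axis=0); print("centre",c, [np.linalg.norm(C[i]-C[i-1]) for i in range(4)])
y=(C[0]+C[1]-C[2]-C[3]); y/=np.linalg.norm(y); x=np.array([y[1],-y[0]]); print("y",y,"seat",c+.0995*y)
def bl(p): d=p[:2]-c; return np.array([d@x,d@y])
print("screws",bl(w(290,75,.056)),bl(w(339,75,.056)))
for b in blobs(im,(0,170,90),(9,255,255),(290,280,335,310)): print("bar",b[1],bl(w(*b[1][0],.077)),cv2.boundingRect(b[2]))
for v in (200,204,208,212,216,220): print(v,h[v,311], bl(w(311,v,.073)))
```

```text
(array([ 0.443 , -0.0333], dtype=float32), array([0.2034, 0.9791], dtype=float32)) dir deg from +y 11.734406
(array([ 0.5641, -0.0634], dtype=float32), array([0.1953, 0.9807], dtype=float32)) dir deg from +y 11.262009
(array([ 0.4788, -0.2274], dtype=float32), array([ 0.9792, -0.2027], dtype=float32)) dir deg from +y 101.69596
(array([0.5275, 0.1048], dtype=float32), array([ 0.9853, -0.1709], dtype=float32)) dir deg from +y 99.837425
[[ 0.4736  0.1142]
 [ 0.5953  0.0931]
 [ 0.5293 -0.2379]
 [ 0.4058 -0.2123]]
centre [ 0.501  -0.0607] [np.float32(0.33346984), np.float32(0.123440854), np.float32(0.33748287), np.float32(0.1261557)]
y [0.1993 0.9799] seat [0.5208 0.0368]
screws [-0.0289  0.1483] [0.0316 0.1481]
bar ((311.0, 293.0), (12.0, 22.0), 90.0) [ 0.0009 -0.1484] (300, 287, 23, 13)
200 [150  36  14] [-0.0013 -0.0085]
204 [120  51   5] [-0.0012 -0.0141]
208 [ 0 24 21] [-0.0011 -0.0197]
212 [ 0 10 25] [-0.001  -0.0254]
216 [90  9 55] [-0.0009 -0.0312]
220 [ 83  15 135] [-0.0008 -0.0369]
```

Run:
```python
import cv2
im=cv2.imread("pics/w1.png"); cv2.imwrite("pics/w1c.png",cv2.resize(im[50:310,250:375],None,fx=2.3,fy=2.3,interpolation=cv2.INTER_CUBIC)[:598])
```

```text
(no output)
```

View pics/w1c.png

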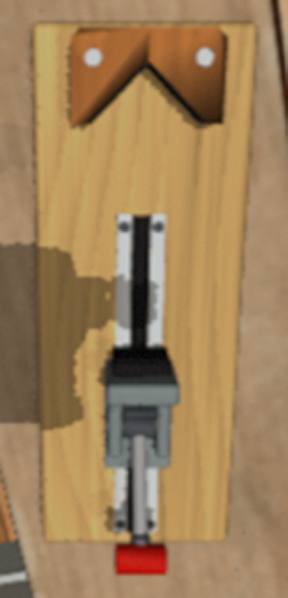

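The crop gives the sliding plate top at crop rows 378–402, which is board y ≈ −0.036. The bar is at board y ≈ −0.148 and the lever is fully back. The board centre is about (0.5005, −0.062), its yaw about −0.20, and the seat about (0.520, 0.0355). Next I move above the jar.

move_arm --increments '[[[3.5,-1.1,1.2,0,0,0],[3.5,-1.1,1.2,0,0,0],[3.5,-1.1,1.2,0,0,0],[3.5,-1.1,1.2,0,0,0],[3.5,-1.1,1.2,0,0,0],[3.5,-1.1,1.2,0,0,0],[3.5,-1.1,1.2,0,0,0],[0,0,0,0,0,0],[0,0,0,0,0,0]]]'

```text
t: 3.32
tcp_pos: [0.4521, 0.2558, 0.3039]
orientation: [-0.0, 0.774, 0.633, -0.001]
force: [-0.1, -0.9, 0.6]
width: 0.0852
grip_force: 0.0
```

Run:
```python
from h import *
T=tool(); im=vision.read_camera("wrist"); cv2.imwrite("pics/w2.png",im); np.save("T2.npy",T); print(T[:3,3])
for b in blobs(im,(40,80,20),(85,255,255),(150,80,420,330),300):
    x,y,ww,hh=cv2.boundingRect(b[2]); (u,v),r=cv2.minEnclosingCircle(b[2]); p=plane("wrist",(u,v),.084,T); q=plane("wrist",(u+r,v),.084,T)
    print(b[0],(x,y,ww,hh),(u,v,r),p,"radius",np.linalg.norm(q-p),"tool d",T[:3,:3].T@(p-T[:3,3]))
```

```text
[0.4521 0.2558 0.3039]
2426.5 (261, 133, 61, 60) (291.2298583984375, 162.2952117919922, 30.57206916809082) [0.4579 0.2626 0.084 ] radius 0.03088922106943702 tool d [0.0083 0.0049 0.2199]
```

View pics/w2.png

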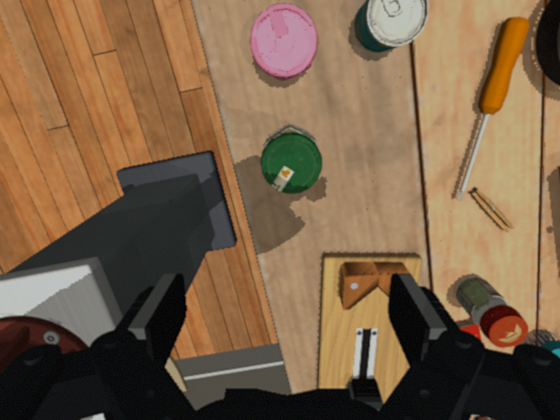

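The view shows the green lid at (291,162), within 9 mm of the TCP axis, with the pink jar at (284,40) well clear. I go down and grip.

move_arm --increments '[[[0.8,0.5,2.3,0,0,0],[0,0,4,0,0,0],[0,0,4,0,0,0],[0,0,4,0,0,0],[0,0,4,0,0,0],[0,0,3,0,0,0],[0,0,2,0,0,0],[0,0,1.5,0,0,0],[0,0,0.5,0,0,0],[0,0,0,0,0,0],[0,0,0,0,0,0]]]'

```text
t: 4.28
tcp_pos: [0.4611, 0.2609, 0.0535]
orientation: [0.0, 0.776, 0.631, 0.001]
force: [-0.1, -0.1, -0.2]
width: 0.0854
grip_force: 0.0
```

move_arm --increments '[[[0,0,0,0,0,0],[0,0,0,0,0,0],[0,0,0,0,0,0],[0,0,0,0,0,0],[0,0,0,0,0,0],[0,0,0,0,0,0],[0,0,0,0,0,0],[0,0,0,0,0,0],[0,0,0,0,0,0],[0,0,0,0,0,0]]]' --jaw -1 --force 40

```text
t: 5.12
tcp_pos: [0.461, 0.262, 0.0544]
orientation: [0.0, 0.775, 0.632, 0.001]
force: [-1.8, -0.3, 5.8]
width: 0.0618
grip_force: 42.4
```

move_arm --increments '[[[0,0,-0.5,0,0,0],[0,0,-1,0,0,0],[0,0,-2,0,0,0],[0,0,-3,0,0,0],[0,0,-3,0,0,0],[0,0,-2,0,0,0],[0,0,-0.5,0,0,0],[0,0,0,0,0,0],[0,0,0,0,0,0]]]'

```text
t: 5.87
tcp_pos: [0.4591, 0.2611, 0.1716]
orientation: [-0.0, 0.775, 0.632, -0.001]
force: [-1.0, -0.1, -3.3]
width: 0.062
grip_force: 44.5
```

Run:
```python
from h import *
T=tool(); s=robot.state(); print(T,s["force"],s["width"],s["grip_force"])
im=vision.read_camera("scene"); w=vision.read_camera("wrist")
a=cv2.resize(im[190:310,190:300],None,fx=3.4,fy=3.4,interpolation=cv2.INTER_CUBIC)
w=w[:,140:430]; w=cv2.resize(w,(int(w.shape[1]*a.shape[0]/w.shape[0]),a.shape[0])); cv2.imwrite("pics/lift.png",np.hstack([a,w]))
c=np.array([.5005,-.062]);y=np.array([.1993,.9799]); seat=c+.0955*y; d=np.r_[seat,.075]-T[:3,3]; print("to seat-4mm, tool",T[:3,:3].T@d,"yaw err deg",np.degrees(np.arctan2(T[0,0],T[1,0])-np.arctan2(*y)))
```

```text
[[ 0.201   0.9796 -0.001   0.4591]
 [ 0.9796 -0.201  -0.0005  0.2611]
 [-0.0006 -0.0009 -1.      0.1716]
 [ 0.      0.      0.      1.    ]] [-0.9513 -0.1264 -3.2751] 0.061992362086529064 44.51408642156821
to seat-4mm, tool [-0.2126  0.1055  0.0966] yaw err deg 0.1005493714395949
```

View pics/lift.png

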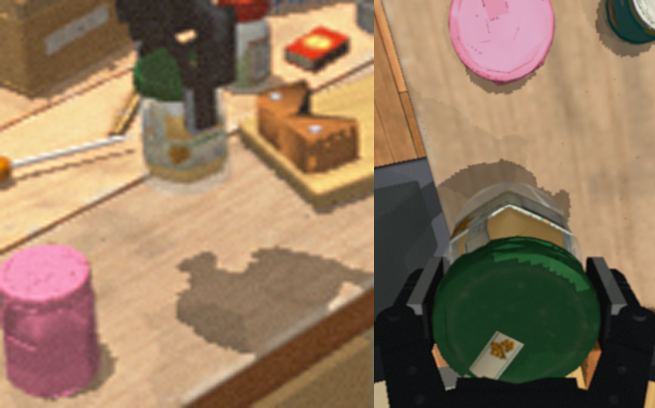

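The jar is held upright and free of the counter, with its lid centred between the pads. I move it over the board 7 mm short of home, then lower it.

move_arm --increments '[[[-1.35,0.66,0,0,0,0],[-2.7,1.32,0,0,0,0],[-2.7,1.32,0,0,0,0],[-2.7,1.32,0,0,0,0],[-2.7,1.32,0,0,0,0],[-2.7,1.32,0,0,0,0],[-2.7,1.32,0,0,0,0],[-2.7,1.32,0,0,0,0],[-1.35,0.66,0,0,0,0],[0,0,0,0,0,0],[0,0,2,0,0,0],[0,0,2,0,0,0],[0,0,2,0,0,0],[0,0,1.5,0,0,0],[0,0,0.7,0,0,0],[0,0,0,0,0,0],[0,0,0,0,0,0],[0,0,0,0,0,0]]]'

```text
t: 7.47
tcp_pos: [0.5205, 0.0288, 0.091]
orientation: [0.0, 0.775, 0.632, 0.001]
force: [0.3, 0.7, -2.9]
width: 0.0615
grip_force: 44.5
```

Run:
```python
from h import *
T=tool(); s=robot.state(); print(T[:3,3],s["force"],s["width"])
im=vision.read_camera("wrist"); cv2.imwrite("pics/place.png",im)
c=np.array([.5005,-.062]);y=np.array([.1993,.9799]); d=T[:2,3]-c; print("board xy of tcp",d@[y[1],-y[0]],d@y)
for b in blobs(im,(40,80,20),(85,255,255),(150,80,420,400),2000): 
    (u,v),r=cv2.minEnclosingCircle(b[2]); p=plane("wrist",(u,v),T[2,3]+.0296,T); print((u,v,r),"lid in tool",T[:3,:3].T@(p-T[:3,3]))
```

```text
[0.5205 0.0288 0.091 ] [ 0.2927  0.7282 -2.8857] 0.06148178895326873
board xy of tcp 0.0014967117166491378 0.09300349891216456
(286.09869384765625, 327.15545654296875, 87.61448669433594) lid in tool [ 0.0017  0.0003 -0.0296]
```

View pics/place.png

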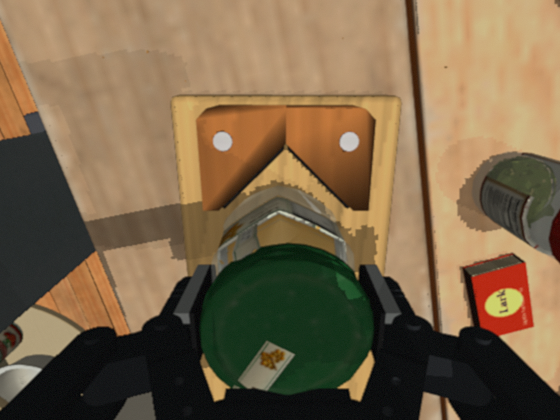

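The jar is lined up on the V: apex at column 287, lid centre at 286, about 5 mm short of home. I set it down.

move_arm --increments '[[[0,0,0.5,0,0,0],[0,0,0.4,0,0,0],[0,0,0.2,0,0,0],[0,0,0.1,0,0,0],[0,0,0.1,0,0,0],[0,0,0.1,0,0,0],[0,0,0,0,0,0],[0,0,0,0,0,0]]]'

```text
t: 8.18
tcp_pos: [0.5199, 0.0285, 0.0766]
orientation: [0.0, 0.775, 0.632, -0.0]
force: [-2.3, -0.1, -0.7]
width: 0.0618
grip_force: 44.6
```

move_arm --increments '[[[0,0,0.1,0,0,0],[0,0,0,0,0,0],[0,0,0,0,0,0]]]'

```text
t: 8.43
tcp_pos: [0.5199, 0.0286, 0.0765]
orientation: [-0.0, 0.775, 0.632, -0.0]
force: [-3.9, 0.6, 5.7]
width: 0.0618
grip_force: 45.2
```

move_arm --increments '[[[0,0,0,0,0,0],[0,0,0,0,0,0],[0,0,0,0,0,0],[0,0,0,0,0,0],[0,0,0,0,0,0],[0,0,0,0,0,0],[0,0,-2,0,0,0],[0,0,-3,0,0,0],[0,0,-3,0,0,0],[0,0,-3,0,0,0],[0,0,0,0,0,0],[0,0,0,0,0,0]]]' --jaw 1

```text
t: 9.43
tcp_pos: [0.5218, 0.0284, 0.1881]
orientation: [0.002, 0.775, 0.632, 0.002]
force: [0.1, 0.0, -0.8]
width: 0.0855
grip_force: 0.0
```

Run:
```python
from h import *
T=tool(); s=robot.state(); print(T[:3,3],s["force"],s["width"])
im=vision.read_camera("wrist"); cv2.imwrite("pics/rel.png",im)
c=np.array([.5005,-.062]);y=np.array([.1993,.9799]);x=np.array([y[1],-y[0]])
for b in blobs(im,(40,80,20),(85,255,255),(150,80,420,400),2000): 
    (u,v),r=cv2.minEnclosingCircle(b[2]); p=plane("wrist",(u,v),.106,T); print((u,v,r),"lid board",(p[:2]-c)@x,(p[:2]-c)@y)
p=np.r_[c-.036*y-.001*x,0]; print("plate in tool",T[:3,:3].T@(p-T[:3,3]))
```

```text
[0.5218 0.0284 0.1881] [ 0.0611  0.0317 -0.844 ] 0.08548120257929644
(277.87310791015625, 217.0817108154297, 46.8166618347168) lid board -0.0019505915803964442 0.09392266835349675
plate in tool [-0.129  -0.0048  0.1879]
```

move_arm --increments '[[[-2.9,-0.1,0,0,0,0],[-3.5,-0.1,0,0,0,0],[-3.5,-0.1,0,0,0,0],[-3.0,-0.1,0,0,0,0],[0,0,0,0,0,0],[0,0,3,0,0,0],[0,0,3,0,0,0],[0,0,3,0,0,0],[0,0,2,0,0,0],[0,0,1.3,0,0,0],[0,0,0.8,0,0,0],[0,0,0,0,0,0],[0,0,0,0,0,0]]]'

```text
t: 10.57
tcp_pos: [0.4892, -0.0965, 0.0534]
orientation: [-0.001, 0.775, 0.632, -0.001]
force: [-0.4, 0.7, 0.7]
width: 0.0854
grip_force: 0.0
```

move_arm --increments '[[[0,0,0,0,0,0],[0,0,0,0,0,0],[0,0,0,0,0,0],[0,0,0,0,0,0],[0,0,0,0,0,0],[0,0,0,0,0,0],[0,0,0,0,0,0],[0,0,0,0,0,0],[0,0,0,0,0,0],[0,0,0,0,0,0],[0,0,0,0,0,0],[0,0,0,0,0,0]]]' --jaw -1 --force 30

```text
t: 11.57
tcp_pos: [0.4936, -0.0978, 0.0564]
orientation: [0.003, 0.775, 0.632, 0.003]
force: [6.0, 0.5, 0.1]
width: 0.0434
grip_force: 34.1
```

move_arm --increments '[[[0,0.4,0,0,0,0],[0.5,0,0,0,0,0],[1,0,0,0,0,0],[1,0,0,0,0,0],[1,0,0,0,0,0],[1,0,0,0,0,0],[1,0,0,0,0,0],[1,0,0,0,0,0],[0.5,0,0,0,0,0],[0,0,0,0,0,0],[0,0,0,0,0,0]]]'

```text
t: 12.48
tcp_pos: [0.5079, -0.0288, 0.0562]
orientation: [-0.0, 0.775, 0.632, -0.0]
force: [-6.0, 1.9, 10.4]
width: 0.0434
grip_force: 35.4
```

move_arm --increments '[[[0.3,0,0,0,0,0],[0.3,0,0,0,0,0],[0,0,0,0,0,0]]]'

```text
t: 12.73
tcp_pos: [0.5089, -0.0238, 0.0562]
orientation: [0.0, 0.775, 0.632, -0.001]
force: [-6.1, -1.7, 10.8]
width: 0.0432
grip_force: 35.4
```

move_arm --increments '[[[0.2,0,0,0,0,0],[0.2,0,0,0,0,0],[0,0,0,0,0,0]]]'

```text
t: 12.98
tcp_pos: [0.5097, -0.0202, 0.0562]
orientation: [0.0, 0.775, 0.632, -0.001]
force: [-6.1, -2.7, 9.9]
width: 0.0433
grip_force: 35.4
```

move_arm --increments '[[[0.2,-0.2,-0.1,0,0,0],[0.2,0,0,0,0,0],[0.2,0,0,0,0,0],[0,0,0,0,0,0],[0,0,0,0,0,0]]]'

```text
t: 13.4
tcp_pos: [0.5107, -0.0148, 0.0563]
orientation: [0.002, 0.775, 0.632, 0.0]
force: [2.1, -5.8, -1.5]
width: 0.0435
grip_force: 34.2
```

move_arm --increments '[[[0.2,0,0,0,0,0],[0.1,0,0,0,0,0],[0,0,0,0,0,0],[0,0,0,0,0,0]]]'

```text
t: 13.73
tcp_pos: [0.5112, -0.0122, 0.0563]
orientation: [0.002, 0.775, 0.632, -0.0]
force: [3.3, -6.7, -1.9]
width: 0.0435
grip_force: 34.2
```

Run:
```python
from h import *
T=tool(); s=robot.state(); print(T[:3,3],s["force"],s["t"])
im=vision.read_camera("wrist"); cv2.imwrite("pics/push.png",im)
c=np.array([.5005,-.062]);y=np.array([.1993,.9799]);x=np.array([y[1],-y[0]])
print("plate y",(T[:2,3]-c)@y,"axial",s["force"][:2]@y)
for b in blobs(im,(40,80,20),(85,255,255),(150,80,420,400),1000): 
    (u,v),r=cv2.minEnclosingCircle(b[2]); p=plane("wrist",(u,v),.106,T); print((u,v,r),"lid board",(p[:2]-c)@x,(p[:2]-c)@y)
```

```text
[ 0.5112 -0.0122  0.0563] [ 3.2906 -6.7062 -1.9084] 13.7333
plate y 0.05090581526061296 axial -5.915563359260999
(273.0107116699219, 219.8932342529297, 118.42476654052734) lid board -0.002500242777772089 0.10085972763390985
```

move_arm --increments '[[[0.2,0,0,0,0,0],[0,0,0,0,0,0],[0,0,0,0,0,0]]]'

```text
t: 14.03
tcp_pos: [0.5116, -0.0107, 0.0563]
orientation: [0.003, 0.775, 0.632, -0.0]
force: [2.0, -7.8, -1.7]
width: 0.0432
grip_force: 34.2
```

move_arm --increments '[[[0.2,0,0,0,0,0],[0,0,0,0,0,0],[0,0,0,0,0,0]]]'

```text
t: 14.28
tcp_pos: [0.5118, -0.0092, 0.0563]
orientation: [0.003, 0.775, 0.632, -0.001]
force: [1.1, -9.6, -1.5]
width: 0.0433
grip_force: 34.3
```

move_arm --increments '[[[0,0,0,0,0,0],[0,0,0,0,0,0],[0,0,0,0,0,0],[0,0,0,0,0,0],[0,0,0,0,0,0],[0,0,-3,0,0,0],[0,0,-3,0,0,0],[0,0,-3,0,0,0],[0,0,-3,0,0,0],[-3,0,0,0,0,0],[-3,0,0,0,0,0],[-2,0,0,0,0,0],[0,0,0,0,0,0],[0,0,0,0,0,0]]]' --jaw 1

```text
t: 15.45
tcp_pos: [0.4943, -0.085, 0.1753]
orientation: [-0.0, 0.776, 0.631, 0.0]
force: [-0.2, -0.3, -1.6]
width: 0.0854
grip_force: 0.0
```

Run:
```python
from h import *
T=tool(); print(T[:3,3],robot.state()["t"])
im=vision.read_camera("wrist"); cv2.imwrite("pics/bar.png",im)
for b in blobs(im,(0,170,60),(9,255,255),(180,60,380,420),60):
    x,y,w,h=cv2.boundingRect(b[2]); p=plane("wrist",b[1][0],.082,T); print(b[0],b[1],(x,y,w,h),"tool",T[:3,:3].T@(p-T[:3,3]))
```

```text
[ 0.4943 -0.085   0.1753] 15.45
1090.5 ((289.5, 256.0), (26.0, 45.0), 90.0) (267, 243, 46, 27) tool [-0.0328  0.0024  0.0933]
```

View pics/bar.png

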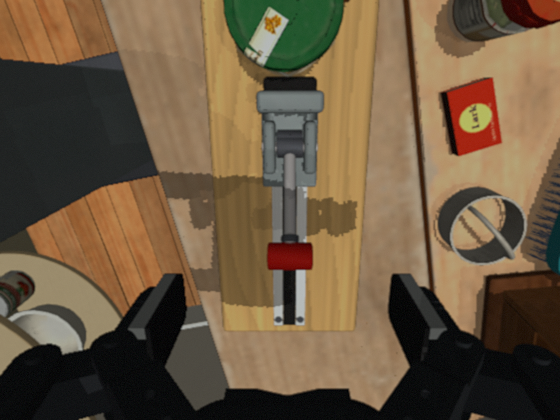

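The red bar is at (290,256), at tool x ≈ −35 mm, y ≈ +2 mm, and the jar sits against the pad. I go down and pinch the bar by its ends.

move_arm --increments '[[[-2,0.2,2,0,0,0],[-1.5,0,2,0,0,0],[0,0,2.5,0,0,0],[0,0,2,0,0,0],[0,0,1.3,0,0,0],[0,0,0.7,0,0,0],[0,0,0,0,0,0],[0,0,0,0,0,0]]]'

```text
t: 16.17
tcp_pos: [0.4897, -0.1186, 0.0703]
orientation: [-0.0, 0.775, 0.632, -0.0]
force: [0.6, 0.1, 0.1]
width: 0.0857
grip_force: 0.0
```

move_arm --increments '[[[0,0,0,0,0,0],[0,0,0,0,0,0],[0,0,0,0,0,0],[0,0,0,0,0,0],[0,0,0,0,0,0],[0,0,0,0,0,0],[0,0,0,0,0,0],[0,0,0,0,0,0],[0,0,0,0,0,0],[0,0,0,0,0,0],[0,0,0,0,0,0],[0,0,0,0,0,0],[0,0,0,0,0,0]]]' --jaw -1 --force 30

```text
t: 17.25
tcp_pos: [0.4892, -0.1198, 0.0707]
orientation: [0.0, 0.775, 0.632, -0.0]
force: [-4.1, -1.5, 5.9]
width: 0.0314
grip_force: 35.6
```

move_arm --increments '[[[0.35,0,-0.5,0,0,0],[0.35,0,-0.5,0,0,0],[0.4,0,-0.5,0,0,0],[0.45,0,-0.45,0,0,0],[0.5,0,-0.4,0,0,0],[0.5,0,-0.4,0,0,0],[0,0,0,0,0,0]]]'

```text
t: 17.83
tcp_pos: [0.4946, -0.0928, 0.098]
orientation: [-0.001, 0.775, 0.632, 0.0]
force: [0.7, -0.2, -4.8]
width: 0.0312
grip_force: 31.8
```

move_arm --increments '[[[0.55,0,-0.3,0,0,0],[0.55,0,-0.3,0,0,0],[0.6,0,-0.25,0,0,0],[0.6,0,-0.2,0,0,0],[0,0,0,0,0,0]]]'

```text
t: 18.25
tcp_pos: [0.4991, -0.0707, 0.1085]
orientation: [-0.0, 0.775, 0.632, 0.0]
force: [1.3, -1.0, -7.0]
width: 0.0317
grip_force: 31.2
```

move_arm --increments '[[[0.65,0,0,0,0,0],[0.65,0,0,0,0,0],[0.65,0,0,0,0,0],[0.65,0,0,0,0,0],[0,0,0,0,0,0]]]'

```text
t: 18.67
tcp_pos: [0.5044, -0.0468, 0.1111]
orientation: [0.0, 0.774, 0.633, -0.001]
force: [-7.3, -3.3, 8.0]
width: 0.0315
grip_force: 32.1
```

move_arm --increments '[[[0.6,0,0,0,0,0],[0.6,0,0.05,0,0,0],[0,0,0,0,0,0]]]'

```text
t: 18.92
tcp_pos: [0.507, -0.0345, 0.1104]
orientation: [-0.0, 0.775, 0.632, -0.001]
force: [-5.1, -1.8, 6.0]
width: 0.0317
grip_force: 31.3
```

move_arm --increments '[[[0.4,-0.1,0.05,0,0,0],[0.4,0,0.05,0,0,0],[0,0,0,0,0,0]]]'

```text
t: 19.17
tcp_pos: [0.5084, -0.0263, 0.109]
orientation: [0.0, 0.775, 0.632, 0.0]
force: [-4.1, -1.6, 6.7]
width: 0.0312
grip_force: 30.8
```

move_arm --increments '[[[0.3,0,0.05,0,0,0],[0.3,0,0.05,0,0,0],[0,0,0,0,0,0]]]'

```text
t: 19.42
tcp_pos: [0.5097, -0.0204, 0.1074]
orientation: [0.0, 0.775, 0.632, 0.001]
force: [-2.4, -1.5, 7.3]
width: 0.0313
grip_force: 30.4
```

move_arm --increments '[[[0.3,0,0.05,0,0,0],[0.2,0,0.05,0,0,0],[0,0,0,0,0,0],[0,0,0,0,0,0]]]'

```text
t: 19.75
tcp_pos: [0.5103, -0.0179, 0.1067]
orientation: [0.002, 0.775, 0.633, -0.001]
force: [-4.9, -7.9, 8.7]
width: 0.0311
grip_force: 30.4
```

Run:
```python
from h import *
T=tool(); s=robot.state(); print(T[:3,3],s["force"],s["torque"],s["t"])
im=vision.read_camera("scene"); w=vision.read_camera("wrist")
a=cv2.resize(im[160:260,250:390],None,fx=3,fy=3,interpolation=cv2.INTER_CUBIC)
w=cv2.resize(w,(400,300)); cv2.imwrite("pics/lev.png",np.hstack([a,w])[:,:800])
```

```text
[ 0.5103 -0.0179  0.1067] [-4.8538 -7.8716  8.6842] [-1.5901  0.9316 -0.0179] 19.75
```

The axial force jumped, so the lever is at its stop. One small push more, then I release and retreat straight up.

move_arm --increments '[[[0.3,0,0,0,0,0],[0.2,0,0,0,0,0],[0,0,0,0,0,0]]]'

```text
t: 20.1
tcp_pos: [0.5107, -0.0157, 0.1065]
orientation: [0.004, 0.774, 0.633, -0.004]
force: [-6.0, -17.7, 8.6]
width: 0.0312
grip_force: 29.7
```

move_arm --increments '[[[0,0,0,0,0,0],[0,0,0,0,0,0],[0,0,0,0,0,0],[0,0,0,0,0,0],[0,0,0,0,0,0],[0,0,-2,0,0,0],[0,0,-3,0,0,0],[0,0,-3,0,0,0],[0,0,-3,0,0,0],[-3,0,-2,0,0,0],[-4,0,0,0,0,0],[0,0,0,0,0,0],[0,0,0,0,0,0]]]' --jaw 1

```text
t: 21.18
tcp_pos: [0.4966, -0.0806, 0.2352]
orientation: [0.0, 0.776, 0.631, 0.001]
force: [-0.3, 0.2, 0.4]
width: 0.0854
grip_force: 0.0
```

Run:
```python
from h import *
T=tool(); s=robot.state(); print(T[:3,3],s["force"],s["t"])
im=vision.read_camera("scene"); w=vision.read_camera("wrist")
c=np.array([.5005,-.062]);y=np.array([.1993,.9799]);x=np.array([y[1],-y[0]])
a=cv2.resize(im[150:260,255:385],None,fx=3,fy=3,interpolation=cv2.INTER_CUBIC); b=cv2.resize(w[:330,150:430],(280,330))
cv2.imwrite("pics/fin.png",np.hstack([a,b]))
for n,lo,hi,z in(("lid",(40,80,20),(85,255,255),.106),("bar",(0,170,60),(9,255,255),.118)):
  for q in blobs(w,lo,hi,(180,0,380,400),150):
    (u,v),r=cv2.minEnclosingCircle(q[2]); p=plane("wrist",q[1][0],z,T)[:2]-c; print(n,q[1],r,p@x,p@y)
```

```text
[ 0.4966 -0.0806  0.2352] [-0.2754  0.2483  0.4139] 21.1833
lid ((283.5, 40.5), (81.0, 89.0), 90.0) 48.649288177490234 -0.0012562912231122607 0.09192069449329915
bar ((288.0, 130.5), (27.0, 46.0), 90.0) 25.081768035888672 0.001534793472110284 0.03329061775092891
```

View pics/fin.png

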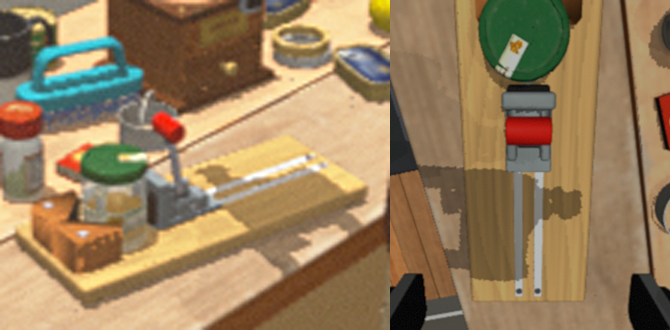

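The lever is over at its stop and the jar stands upright in the V against the pad. I'll check how far the cam drew the jaw by comparing the plate in the before and after pictures.

Run:
```python
from h import *
T1=tool(); w=vision.read_camera("wrist"); cv2.imwrite("pics/fin_w.png",w)
T0=T1.copy(); T0[:3,3]=[.4943,-.085,.1753]
c=np.array([.5005,-.062]);y=np.array([.1993,.9799])
o=cv2.imread("pics/bar.png")
for n,im,T in(("before",o,T0),("after",w,T1)):
    col=im[60:140,275:305].mean(axis=(1,2)); d=np.diff(cv2.GaussianBlur(col[:,None],(1,3),0).ravel())
    k=[i for i in np.argsort(-abs(d))[:6]]; print(n,[(60+i,round(d[i]),round(float((plane("wrist",(290,60.5+i),.073,T)[:2]-c)@y),4)) for i in sorted(k)])
```

```text
before [(np.int64(75), -21, 0.0642), (np.int64(76), -23, 0.0636), (np.int64(90), 27, 0.0553), (np.int64(91), 21, 0.0547), (np.int64(128), -22, 0.0316), (np.int64(129), -26, 0.031)]
after [(np.int64(85), -22, 0.0648), (np.int64(91), 21, 0.0603), (np.int64(92), 29, 0.0595), (np.int64(93), 22, 0.0588), (np.int64(116), -25, 0.041), (np.int64(117), -24, 0.0402)]
```

The plate's front edge moved 4.6 mm further toward the V while the pad was already in contact. That is at least 7 N at the pad, so I hand the job in.

```bash
python3 -c "
from rig import workorder; print(workorder.sign_off())"
```

```text
the job is handed in; nothing more can be done
None
```

I handed the job in at about 21 s: the green-lidded jar stands upright in the V, the jaw is against it and the cam lever is over at its stop; no verdict came back, and the pad force (about 7 N or more) is my estimate from jaw travel.

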